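# Take the vial filler's dial back one notch

## Robot

A 7-joint arm with a two-finger parallel gripper is mounted at the origin on the work surface. World frame = base frame: x ahead of the robot, y to its left, z up, the work surface at z = 0. Lengths are in mm, angles in rad, forces in N, time in s.
With the tool pointing down it reaches from about 350 to 900 mm from the base axis. Payload 19.9 kg.
Tool frame: the origin (TCP) lies midway between the tips of the shut fingers; the grasp point (between the pads) lies behind it (env.hold_point_z is the z of the grasp point in the tool frame, in mm); z points along the fingers, y is the line along which they close (so a half turn about z gives the same grasp; the last joint's range is limited). The gripper opens to 94 mm and grips with 3 to 60 N. Pads are 16 mm wide; open, the fingers measure 119 mm over their backs; the gripper's body (75 mm by 177 mm) begins 78 mm behind the grasp point.
Start: joints at [1.161, 0.417, -0.01, 1.614, 0.005, 1.111, -0.053], TCP at [225.302, -582.956, 205.425] pointing down, gripper open.
Joint ranges: [-2.81, 2.81], [-0.39, 2.02], [-1.27, 1.25], [0.06, 2.57], [-1.19, 4.33], [0.19, 2], [-2.82, 2.82]. Speed limits (rad/s): [1.89, 1.89, 2.39, 2.39, 3.01, 3.01, 3.01].

## Interface

Orientations are given as a 3x3 rotation matrix whose columns are the frame's x, y, z axes.
In Python, from plant import env gives the robot as it stands. The module is installed in compiled form; this text tells all that it offers.
- The arm moves only by the tool play_rows, never from a script. Its argument "steps" is text: rows parted by semicolons, each of 4 numbers parted by spaces: the shift along the tool's x, y, z as a fraction of full scale, then the turn about the tool's z as a fraction of full scale. A call has 1 to 12 rows; each row shifts and turns the commanded pose from where the row before left it, along the tool's axes as they then stand; what a row does not reach is not made up. Full scale, the value 1, is 50 mm for a shift and pi rad for a turn. A row lasts 1/12 s, in which the tool goes at most 41.7 mm and 7.16 degrees, less where a joint would pass 70% of its speed; a pose out of reach is approached as far as the arm can. A call with a number of a shift or a turn outside -1 to 1 is refused whole. A call with a gripper value outside its range is refused whole. "claw" is the opening, from 0 (shut) to 1 (fully open), set as the call begins (left out, the last holds). The fingers move at their own pace and stop on an object; "grip_force" is the grip in N (left out, the last holds). Time passes only in rows, so rows that do not move let the fingers close. It gives the time, the measured TCP pose, the force, the opening and the grip force at its end, in the units of the state.
- env.state(): the state, without advancing time (a new reading comes with each control period).
- env.snapshot(name): name is "side" or "top"; returns (picture, depth): 384x512x3 uint8, red, green, blue; 384x512 float32, mm along the optical axis (not along the pixel's ray), 0 where there is no reading.
- env.camera_model(name): a dict with "K" (3x3 intrinsics, pixels), "R" (3x3) and "t" (3): a world point X has camera coordinates R X + t. Camera axes: x right, y down, z forward; pixel columns grow to the right and rows downward; lengths in mm; the calibration is good to about 2 mm. A picture is of the moment at which its call begins. camera_model takes no time and is no camera call.
- env.job_done(): hands the job in; it is judged then, once.
The state is a dict: "time_s": time; "joint_pos": joint angles; "joint_vel": joint speeds; "tau": joint torques, N m; "tool_pos": TCP position; "tool_rot": TCP orientation; "force": force on the tool from outside, world axes, zero at the start; "ft_torque": the same for the moment, N m; "grip_width": finger opening in mm; "grasp_force": force on a finger pad.
Only numpy, scipy, OpenCV 4.12 (cv2) and the standard library are available. Lean on these libraries where they do the work, as an engineer would, in place of code of your own. Each camera call takes 0.05 s, during which the arm holds its last target. There are 200 camera calls.

## Task

The vial filler's dial has been clicked on one place too far and an empty vial has gone past the filling nozzle. With a fingertip lift the red pawl and throw it over onto its back stop, push the dial back (clockwise seen from above) exactly one place by one of its cups so that the skipped vial stands under the nozzle, then flip the pawl over again so that it drops fully into its notch. Do not push, grip or lift the vials themselves, which stay seated upright in their cups, and leave the bottles and pen on the bench where they are.

Things in the scene. Friction and masses are not known exactly. Their poses are not given: they have to be found in the camera images.
- indexer: hand-indexed vial filler, fixed to the bench on a white plate 345 x 300 x 12 mm. Origin on the bench under the dial's axis, z up, local +x to the nozzle, local +y to the pawl's side; 'local' means this frame, mm; heights are above the bench. A post at local (172, 0) holds nozzle and syringe over a cup (241 high). Pawl's bracket plate: local x 62-92, y 132-140, 84 high
- dial_centre (a point): the dial's axis at its top face, 45 mm high. Aluminium dial 264 mm across; six white cups, 37 mm across, rims 73 mm high, lie 60 degrees apart on a circle of radius 88 mm, 51 mm free between neighbours; the hub is 65 mm high. A dark steel ring of six saw teeth, 12 mm tall, runs round the rim (radius 106-130), one tooth per cup
- dial (a joint): dial angle, 0 at the start, growing counter-clockwise seen from above (the feed direction); one place is 1.047 rad, so one place back is -1.047. At 0 the cups stand at 0 (nozzle), 60, 120, 180, 240 and 300 degrees counter-clockwise from local +x. It drags with 0.14 N m (1.6 N at a cup) and stays where left. With the dial over 0.065 past the place a tooth lies under the pawl and keeps it up
- pawl (a joint): pawl angle about its level hinge (along local y): 0 seated in the notch, growing as the nose lifts and swings up and back. Beyond about 1.0 it tips over by its own weight onto its back stop at 1.257 and stays there. Pushed back over the top (below about 0.9) it falls by its own weight to 0, or stops near 0.2 on a tooth if the dial has gone too far
- pawl_hinge (a point): hinge axis at the middle of the pawl: local (68, 118), 50 mm high, just outside the dial's rim. The red pawl (80 g) is an arm 14 mm wide, its top 68 mm high, that reaches 68 mm along local -x over the teeth when seated, its beak down before a tooth at local (0, 118). A stop pin, top 83 mm high, lies 12 mm beyond the hinge
- pawl_tab (a point): middle of the top edge of the pawl's finger lever, an upright red plate outside the dial's rim: local y 134-162, x 28-36, 60 to 116 mm high when seated. The point moves with the pawl. Pushed high up along local +x it lifts the nose and throws the pawl back; it then leans back, its top about local (120, 148), 105 mm high; push that along local -x to flip it back
- nozzle (a point): tip of the steel filling nozzle, at local (88, 0), 117 mm high; the black dosing block above it (34 mm square) begins 139 mm high
- open_cup (a point): centre of the rim, 73 mm high, of the one cup without a vial; turns with the dial and starts at 240 degrees, on the robot's side. The cups are fixed to the dial, so it can be pushed round by one of them
- vial_skipped: empty clear glass vial that was passed over, standing loose in the cup one place counter-clockwise of the nozzle. All vials: 25 mm across, 55 mm tall, neck 20 mm across, 30 g; origin at the centre of the bottom, 50 mm high when seated, top 105 mm high
- vial_next: empty vial that starts in the cup under the nozzle
- vial_waiting: empty vial that starts one place clockwise of the nozzle
- vial_full_a: vial full of amber liquid, starting two places counter-clockwise of the nozzle
- vial_full_b: vial full of amber liquid, starting three places counter-clockwise of the nozzle
- oil_red: small glass bottle of red oil with a white cap, 27 mm across, 54 mm tall; origin at the centre of the bottom; to be left alone, beside the filler
- oil_yellow: small glass bottle of yellow oil with a white cap, 27 mm across, 54 mm tall; origin at the centre of the bottom; to be left alone, beside the filler
- oil_orange: small glass bottle of orange oil with a white cap, 27 mm across, 54 mm tall; origin at the centre of the bottom; to be left alone, beside the filler
- amber_jar: amber jar with a black cap, 54 mm across, 86 mm tall; origin at the centre of the bottom; to be left alone, beside the filler
- spray_bottle: clear spray bottle with a white head, 32 mm across, 108 mm tall; origin at the centre of the bottom; to be left alone, beside the filler
- marker: purple marker pen lying on the bench, 132 mm long, 13 mm thick, origin at the middle underneath; to be left alone, beside the filler

How it is judged:
By the outcome, as a careful person would: the job done as asked, in the order asked, and still so for the second after the job is handed in, with the robot touching nothing.
It also fails if it takes over 61 s, if anything falls off the work surface, if the arm or the gripper's body presses on something with over 40 N, if the wrist force passes 120 N, or if a joint passes its speed limit or range.

## Working session

There is one attempt and no reset: what is moved stays moved. The work goes in short steps, Python scripts to look and compute and a tool call to move; the robot and the scene stay as the last step left them, time stands still between calls to the robot, and variables do not carry over. Pictures are saved under pics/ and viewed, at most 10 in all, crops included, and the job is handed in when it is done.

Besides the shell and the picture viewer there is one more tool, called after "Emit:" as name(argument=value, ...) on one line, values as JSON. play_rows: Moves the arm, as the interface text tells. Its arguments: {"type":"object","properties":{"steps":{"type":"string"},"claw":{"type":"number"},"grip_force":{"type":"number"}},"required":["steps"]}

```bash
mkdir -p pics
python3 - <<'E'
from plant import env
import cv2,numpy as np
s=env.state();print(s['time_s'],s['tool_pos'],np.round(s['tool_rot'],3),s['grip_width'],env.hold_point_z)
for n in('top','side'):
    p,d=env.snapshot(n);cv2.imwrite(f'pics/{n}0.png',p[:,:,::-1]);np.savez(f'{n}0.npz',p=p,d=d)
    c=env.camera_model(n);print(n,np.round(c['K'],1).tolist(),np.round(c['R'],3).tolist(),np.round(c['t'],1))
E
```

```text
0.0 [ 225.15857223 -582.62408582  204.83688682] [[ 0.933  0.36  -0.001]
 [ 0.36  -0.933  0.001]
 [-0.    -0.001 -1.   ]] 93.8434096397134 -18.8
top [[392.7, 0.0, 259.8], [0.0, 392.7, 190.0], [0.0, 0.0, 1.0]] [[-0.002, -1.0, -0.029], [-0.998, 0.004, -0.058], [0.058, 0.028, -0.998]] [  10.   591.9 1117.2]
side [[446.5, 0.0, 257.8], [0.0, 446.5, 193.3], [0.0, 0.0, 1.0]] [[0.925, -0.379, -0.018], [-0.262, -0.605, -0.752], [0.274, 0.701, -0.659]] [-571.4  210.9  883.7]
```

View pics/top0.png

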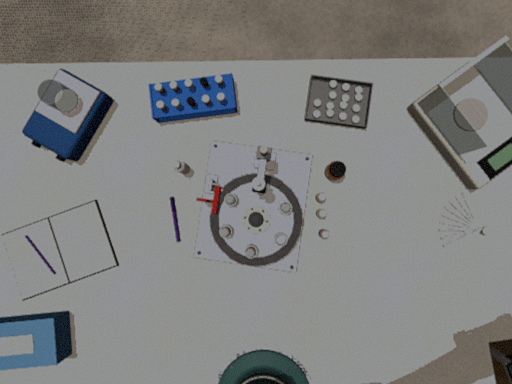

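View pics/side0.png

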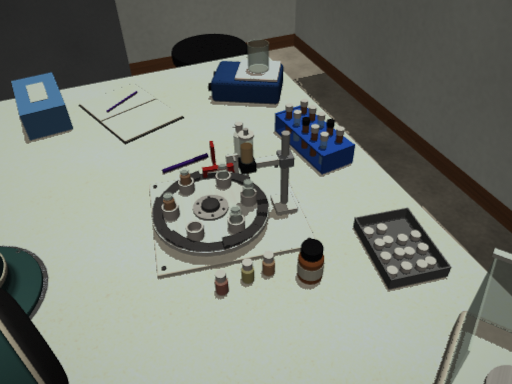

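```bash
cat > h.py <<'E'
from plant import env
import cv2,numpy as np
def cloud(n,d):
    c=env.camera_model(n);v,u=np.mgrid[:384,:512]
    P=np.stack([(u-c['K'][0,2])/c['K'][0,0]*d,(v-c['K'][1,2])/c['K'][1,1]*d,d],-1)
    return (P-c['t'])@c['R']
def pix(n,X):
    c=env.camera_model(n);q=np.atleast_2d(X)@c['R'].T+c['t'];q=q@c['K'].T;return q[:,:2]/q[:,2:]
def plane(n,u,v,z):
    c=env.camera_model(n);r=c['R'].T@np.linalg.inv(c['K'])@[u,v,1];o=-c['R'].T@c['t'];return o+r*(z-o[2])/r[2]
E
python3 - <<'E'
from h import *
for n in('top','side'):
    f=np.load(n+'0.npz');p,d=f['p'].astype(int),f['d'];X=cloud(n,d)
    c0=plane('top',256,219,45)[:2]
    r=np.hypot(*(X[...,:2]-c0).transpose(2,0,1))
    m=(p.sum(-1)<260)&(r<150)&(r>85)&(X[...,2]>35)&(X[...,2]<70)
    hsv=cv2.cvtColor(f['p'],cv2.COLOR_RGB2HSV)
    red=((hsv[...,0]<6)|(hsv[...,0]>174))&(hsv[...,1]>170)&(hsv[...,2]>60)&(r<220)&(X[...,1]>c0[1]+50)
    from scipy.optimize import least_squares
    Q=X[m];rr=least_squares(lambda a:np.hypot(Q[:,0]-a[0],Q[:,1]-a[1])-a[2],[*c0,118],loss='soft_l1',f_scale=5)
    print(n,m.sum(),rr.x,Q[:,2].mean(), 'bench z',np.median(X[(r>230)&(r<300)][:,2]))
    print('red',red.sum());q=X[red];print(np.round(q[np.argsort(q[:,2])][::max(1,len(q)//14)]))
p=np.load('top0.npz')['p'][130:280,185:335]
cv2.imwrite('pics/topc.png',cv2.resize(p,None,fx=4,fy=4,interpolation=cv2.INTER_CUBIC)[:,:,::-1])
E
```

```text
top 2025 [509.03156462  19.46292873 118.06326798] 50.33554190069099 bench z -0.37695080175576123
red 149
[[548. 129.  40.]
 [585. 122.  49.]
 [537. 129.  62.]
 [581. 129.  65.]
 [540. 128.  65.]
 [548. 128.  66.]
 [578. 131.  66.]
 [573. 125.  67.]
 [545. 136.  67.]
 [540. 134.  68.]
 [592. 120.  68.]
 [592. 123.  68.]
 [573. 128.  70.]
 [545. 133.  71.]
 [560. 156. 114.]]
side 2986 [509.58589581  16.80863252 117.46740634] 50.15123740897672 bench z -1.131885553120597
red 104
[[600. 115.  54.]
 [594. 126.  64.]
 [538. 128.  65.]
 [529. 130.  66.]
 [596. 118.  66.]
 [549. 129.  66.]
 [560. 133.  66.]
 [561. 141.  67.]
 [554. 135.  67.]
 [546. 134.  67.]
 [559. 136.  68.]
 [533. 134.  68.]
 [562. 146.  69.]
 [559. 147. 114.]
 [564. 171. 115.]]
```

View pics/topc.png

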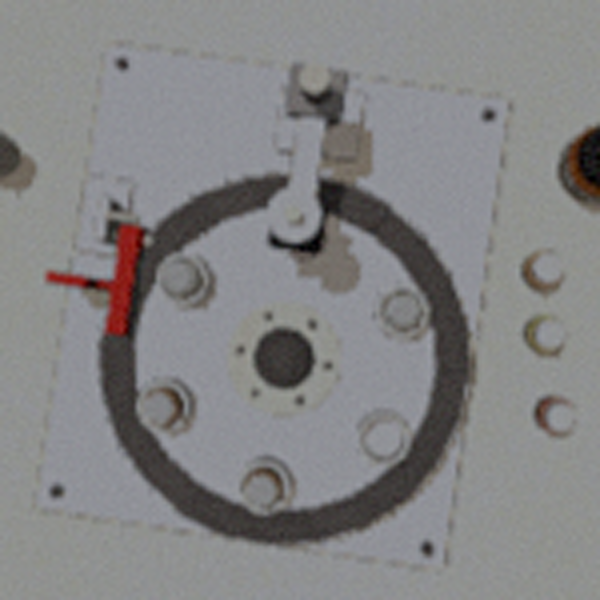

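Run:
```python
from h import *
S=[plane('top',185+(a-1.5)/4,130+(b-1.5)/4,13)[:2] for a,b in((122,64),(489,115),(427,548),(57,491))]
print(np.round(S,1))
for a,b in((3,0),(2,1)): e=S[b]-S[a];print(np.hypot(*e),np.arctan2(e[1],e[0]))
for a,b in((1,0),(2,3)): e=S[b]-S[a];print(np.hypot(*e),np.arctan2(e[1],e[0])-np.pi/2)
print('hub',plane('top',185+(284-1.5)/4,130+(358-1.5)/4,65),'open cup',plane('top',185+(384-1.5)/4,130+(435-1.5)/4,73))
for n in('top','side'):
  print(n)
  for th in (-.14,-.12):
    R=np.array([[np.cos(th),-np.sin(th)],[np.sin(th),np.cos(th)]])
    C=np.array([509.3,18.2])
    L=lambda x,y,z:np.r_[C+R@[x,y],z]
    pt=pix(n,[L(0,0,65),L(32,148,116),L(88*-.5,-88*.866,73),L(68,118,68),L(0,118,68)])
    print(th,L(32,148,116),L(-44,-76.2,73),np.round((pt-[185,130])*4+1.5 if n=='top' else pt,1).tolist())
f=np.load('side0.npz')['p'][120:270,130:330]
cv2.imwrite('pics/sidec.png',cv2.resize(f,None,fx=4,fy=4,interpolation=cv2.INTER_CUBIC)[:,:,::-1])
```

```text
[[ 722.8  139. ]
 [ 683.6 -128.5]
 [ 372.1  -81.5]
 [ 412.4  184.7]]
313.69718197797556 -0.14613644481105992
314.943314691532 -0.14991839453476125
270.42853109352507 -0.14553567203004736
269.23955713467114 -0.15015300613953975
hub [508.69765787  18.60043972  65.        ] open cup [456.42294923 -49.76713578  73.        ]
top
-0.14 [561.63929285 160.28658777 116.        ] [455.09731083 -51.11456187  73.        ] [[284.6, 357.1], [66.7, 279.3], [386.0, 437.0], [129.2, 236.1], [115.1, 333.5]]
-0.12 [558.78728303 161.30488747 116.        ] [456.49434983 -52.18468093  73.        ] [[284.6, 357.1], [65.2, 283.6], [387.6, 434.9], [126.9, 239.2], [114.7, 336.9]]
side
-0.14 [561.63929285 160.28658777 116.        ] [455.09731083 -51.11456187  73.        ] [[209.2, 201.1], [210.2, 143.1], [194.0, 225.9], [228.6, 163.9], [201.0, 168.5]]
-0.12 [558.78728303 161.30488747 116.        ] [456.49434983 -52.18468093  73.        ] [[209.2, 201.1], [209.0, 143.2], [194.8, 226.1], [227.5, 163.7], [200.0, 168.7]]
```

View pics/sidec.png

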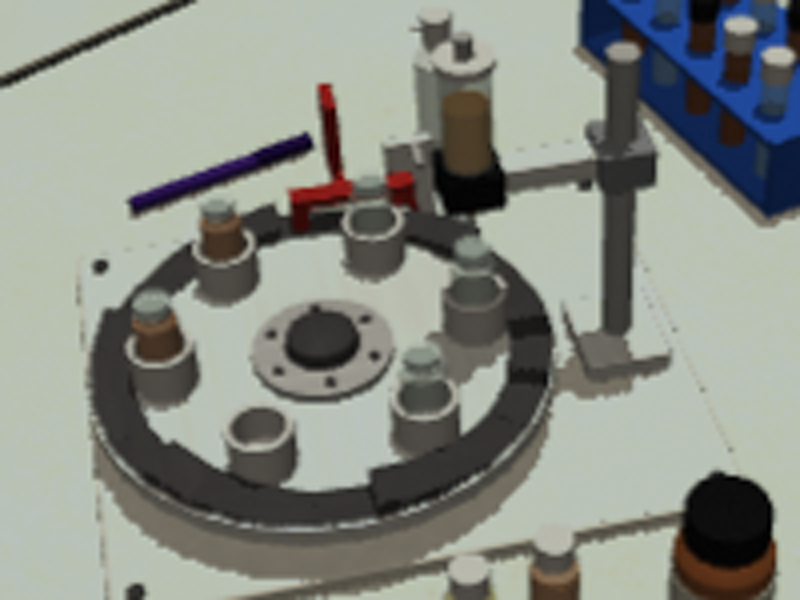

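Emit:
play_rows(steps="0 0 0 0.039; 0 0 0 0.039; 0 0 0 0.039; 0 0 0 0.039; 0 0 0 0.008; 0.2 -0.79 0 0; 0.2 -0.79 0 0; 0.2 -0.79 0 0; 0.2 -0.79 0 0; 0.2 -0.79 0 0; 0.2 -0.79 0 0", claw=0, grip_force=10)

```text
time_s: 1.02
tool_pos: [319.5, -355.3, 205.4]
tool_rot: [[0.99, -0.142, -0.0], [-0.142, -0.99, -0.0], [-0.0, 0.0, -1.0]]
force: [2.4, 0.2, 0.6]
grip_width: 24.4
grasp_force: 0.0
```

Emit:
play_rows(steps="0.2 -0.79 0 0; 0.2 -0.79 0 0; 0.2 -0.79 0 0; 0.2 -0.79 0 0; 0.2 -0.79 0 0; 0.2 -0.79 0 0; 0.2 -0.79 0 0; 0.2 -0.79 0 0; 0.2 -0.79 0 0; 0.2 -0.79 0 0; 0.2 -0.79 0 0; 0 0 0 0")

```text
time_s: 2.02
tool_pos: [492.8, 63.7, 205.6]
tool_rot: [[0.991, -0.135, 0.001], [-0.135, -0.991, 0.003], [0.0, -0.003, -1.0]]
force: [-1.4, 0.5, -1.2]
grip_width: 0.6
grasp_force: 0.0
```

```bash
cat >> h.py <<'E'
TH=-.148;C=np.array([509.,18.4]);RL=np.array([[np.cos(TH),-np.sin(TH)],[np.sin(TH),np.cos(TH)]])
def rep():
    s=env.state();R=s['tool_rot'];print('t',round(s['time_s'],2),'local',np.round(RL.T@(s['tool_pos'][:2]-C),1),'z',round(s['tool_pos'][2],1),'xang-TH',round(np.arctan2(R[1,0],R[0,0])-TH,4),'tilt',np.round(R[:2,2],3),'F',np.round(s['force'],1),'w',round(s['grip_width'],1))
E
python3 -c "from h import *;rep()"
```

```text
t 2.02 local [-22.7  42.5] z 205.6 xang-TH 0.0123 tilt [0.001 0.003] F [-1.4  0.5 -1.2] w 0.6
```

Emit:
play_rows(steps="0.18 -0.73 0 0.004; 0.18 -0.73 0 0; 0.18 -0.73 0 0; 0 0 0.5 0; 0 0 0.5 0; 0 0 0.5 0; 0 0 0.3 0; 0 0 0 0;0 0 0 0")

```text
time_s: 2.77
tool_pos: [534.7, 160.6, 115.3]
tool_rot: [[0.988, -0.156, -0.001], [-0.156, -0.988, -0.0], [-0.001, 0.0, -1.0]]
force: [0.1, 0.4, 0.2]
grip_width: 0.3
grasp_force: 0.0
```

Run:
```python
from h import *
rep()
p=[]
for n in('top','side'):
    a,d=env.snapshot(n);np.savez(n+'1.npz',p=a,d=d)
    c=pix(n,np.r_[C+RL@[32,148],100])[0].astype(int)
    p.append(cv2.resize(a[c[1]-40:c[1]+40,c[0]-40:c[0]+40],(400,400),interpolation=cv2.INTER_CUBIC))
cv2.imwrite('pics/a1.png',np.hstack(p)[:,:,::-1])
```

```text
t 2.77 local [  4.5 144.4] z 115.3 xang-TH -0.0088 tilt [-0.001 -0.   ] F [0.1 0.4 0.2] w 0.3
```

View pics/a1.png

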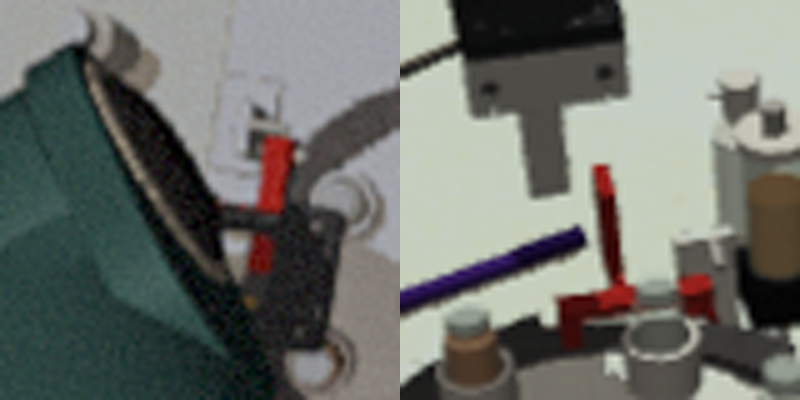

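Emit:
play_rows(steps="0 -0.12 0.2 0; 0 0 0.1 0; 0.12 0 0 0; 0.12 0 0 0; 0.12 0 0 0; 0.12 0 0 0; 0.12 0 0 0; 0.12 0 0 0; 0.12 0 0 0; 0.12 0 0 0")

```text
time_s: 3.7
tool_pos: [584.3, 158.9, 100.8]
tool_rot: [[0.987, -0.158, 0.001], [-0.158, -0.987, 0.0], [0.001, -0.0, -1.0]]
force: [-1.7, 0.4, 7.6]
grip_width: 0.5
grasp_force: 2.8
```

```bash
python3 -c "from h import *;rep()"
```

```text
t 3.7 local [ 53.8 150.1] z 100.8 xang-TH -0.011 tilt [0.001 0.   ] F [-1.7  0.4  7.6] w 0.5
```

Emit:
play_rows(steps="0.1 0 0 0; 0.1 0 0 0; 0.1 0 0 0; 0.1 0 0 0; 0.1 0 0 0; 0 0 0 0; 0 0 0 0")

```text
time_s: 4.28
tool_pos: [608.1, 154.9, 100.2]
tool_rot: [[0.987, -0.159, -0.0], [-0.159, -0.987, 0.0], [-0.0, -0.0, -1.0]]
force: [-0.1, -0.6, -0.2]
grip_width: 0.5
grasp_force: 0.0
```

Run:
```python
from h import *
rep()
a,d=env.snapshot('side');np.savez('side2.npz',p=a,d=d)
c=pix('side',np.r_[C+RL@[60,148],100])[0].astype(int)
cv2.imwrite('pics/a2.png',cv2.resize(a[c[1]-40:c[1]+40,c[0]-50:c[0]+50],(500,400),interpolation=cv2.INTER_CUBIC)[:,:,::-1])
```

```text
t 4.28 local [ 77.9 149.6] z 100.2 xang-TH -0.0112 tilt [-0.  0.] F [-0.1 -0.6 -0.2] w 0.5
```

View pics/a2.png

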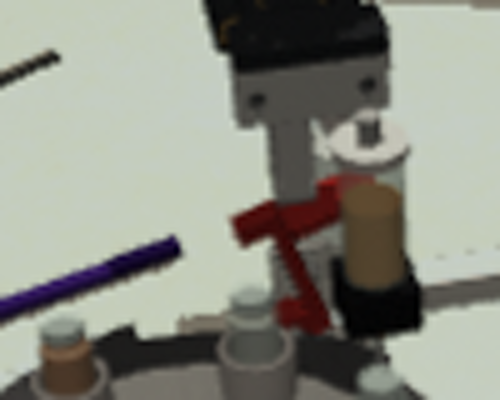

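Emit:
play_rows(steps="-0.1 0 -0.3 0; -0.3 0 -0.6 0; -0.6 0 -0.3 0; -0.55 0 0 -0.0035; 0 0.75 0 0; 0 0.75 0 0; 0 0.75 0 0; 0 0.75 0 0; 0 0.75 0 0; 0 0.75 0 0; 0 0 0 0; 0 0 0 0")

```text
time_s: 5.33
tool_pos: [497.8, -57.2, 160.5]
tool_rot: [[0.989, -0.151, -0.0], [-0.151, -0.989, -0.0], [-0.0, 0.0, -1.0]]
force: [1.0, 0.9, -0.9]
grip_width: 0.4
grasp_force: 0.0
```

Run:
```python
from h import *
rep()
```

```text
t 5.33 local [  0.1 -76.4] z 160.5 xang-TH -0.0035 tilt [-0. -0.] F [ 1.   0.9 -0.9] w 0.4
```

Emit:
play_rows(steps="0 0.23 0.2 0; 0 0 0.5 0; 0 0 0.5 0; 0 0 0.5 0; 0 0 0.25 0; 0 0 0.1 0; 0 0 0 0; 0 0 0 0")

```text
time_s: 6.0
tool_pos: [496.9, -66.2, 58.2]
tool_rot: [[0.989, -0.146, 0.0], [-0.146, -0.989, 0.0], [0.0, -0.0, -1.0]]
force: [0.1, -0.7, -0.2]
grip_width: 0.2
grasp_force: 0.0
```

Run:
```python
from h import *
rep()
```

```text
t 6.0 local [  0.5 -85.5] z 58.2 xang-TH 0.0011 tilt [0. 0.] F [ 0.1 -0.7 -0.2] w 0.2
```

Emit:
play_rows(steps="-0.1193 -0.0042 0 0.0222; -0.1193 -0.0042 0 0.0222; -0.1193 -0.0042 0 0.0222; -0.1193 -0.0042 0 0.0222; -0.1193 -0.0042 0 0.0222; -0.1193 -0.0042 0 0.0222; -0.1193 -0.0042 0 0.0222; -0.1193 -0.0042 0 0.0222")

```text
time_s: 6.67
tool_pos: [454.1, -47.4, 59.1]
tool_rot: [[0.759, -0.651, 0.002], [-0.651, -0.759, -0.001], [0.002, -0.001, -1.0]]
force: [0.0, -3.0, 0.1]
grip_width: 0.2
grasp_force: 1.4
```

```bash
cat >> h.py <<'E'
def pol():
    rep();s=env.state();l=RL.T@(s['tool_pos'][:2]-C);R=s['tool_rot'];a=np.arctan2(R[1,0],R[0,0])-TH
    x=np.array([np.cos(a),np.sin(a)]) # tool x, local; cup centre distance along -x
    from scipy.optimize import brentq
    f=lambda q:(l-88*np.array([np.cos(q),np.sin(q)]))@x-26.5
    q0=np.arctan2(l[1],l[0])
    q=brentq(f,q0-.8,q0)
    print('finger r',np.hypot(*l),'ang',np.degrees(q0)%360,'tool',np.degrees(a),'dial',np.radians((np.degrees(q)%360)-240))
E
python3 -c "from h import *;pol()"
```

```text
t 6.67 local [-44.6 -73.2] z 59.1 xang-TH -0.5614 tilt [ 0.002 -0.001] F [ 0.  -3.   0.1] w 0.2
finger r 85.7094640127276 ang 238.6645916547269 tool -32.168276210812444 dial -0.3289151832325393
```

Emit:
play_rows(steps="-0.1193 -0.0042 0 0.0222; -0.1193 -0.0042 0 0.0222; -0.1193 -0.0042 0 0.0222; -0.1193 -0.0042 0 0.0222; -0.1193 -0.0042 0 0.0222; -0.1193 -0.0042 0 0.0222; -0.1193 -0.0042 0 0.0222; -0.1193 -0.0042 0 0.0222; -0.06 -0.001 0 0.0111; 0 0 0 0; 0 0 0 0; 0 0 0 0")

```text
time_s: 7.67
tool_pos: [427.6, -6.7, 58.1]
tool_rot: [[0.294, -0.956, -0.0], [-0.956, -0.294, 0.0], [-0.0, 0.0, -1.0]]
force: [-0.3, -0.1, -0.7]
grip_width: 0.0
grasp_force: 0.0
```

Run:
```python
from h import *
pol()
p=[]
for n in('top','side'):
    a,d=env.snapshot(n);np.savez(n+'3.npz',p=a,d=d)
    c=pix(n,np.r_[C,70])[0].astype(int)
    p.append(cv2.resize(a[c[1]-60:c[1]+60,c[0]-70:c[0]+60],(400,369),interpolation=cv2.INTER_CUBIC))
cv2.imwrite('pics/a3.png',np.hstack(p)[:,:,::-1])
```

```text
t 7.67 local [-76.8 -36.9] z 58.1 xang-TH -1.1241 tilt [-0.  0.] F [-0.3 -0.1 -0.7] w 0.0
finger r 85.14599905724592 ang 205.64813556003614 tool -64.40604556477857 dial -0.9054235236910544
```

View pics/a3.png

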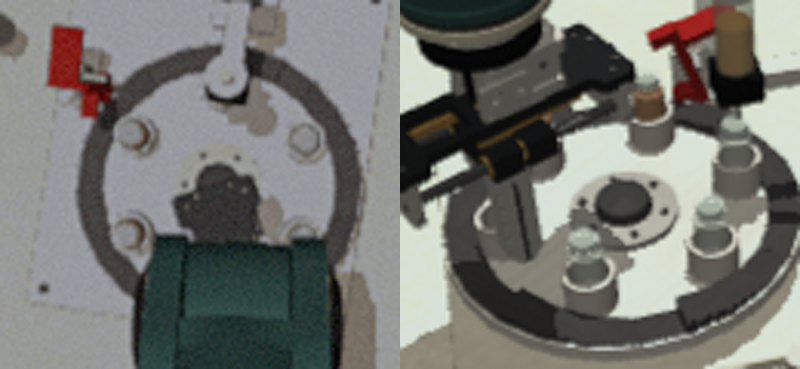

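```bash
cat >> h.py <<'E'
def dial(k,q0,bad=None):
    for n in('top','side'):
        f=np.load(f'{n}{k}.npz');X=cloud(n,f['d']);l=(X[...,:2]-C)@RL;z=X[...,2];r=np.hypot(l[...,0],l[...,1])
        m=(z>61)&(z<77)&(r>66)&(r<110);Q=l[m];A=np.arange(-.35,.35,.005);best=[]
        # drop points outside allowed sectors
        qs=q0+A;cost=[]
        for q in qs:
            a=q+np.arange(6)*np.pi/3
            if bad: a=np.delete(a,bad)
            c=88*np.c_[np.cos(a),np.sin(a)]
            dd=np.hypot(*(Q[:,None]-c).transpose(2,0,1)).min(1)
            cost.append(-np.exp(-((np.clip(dd-19,0,99))/4)**2).sum())
        cost=np.array(cost);i=cost.argmin()
        w=(cost<np.quantile(cost,.15));pf=np.polyfit(qs[w],cost[w],2)
        print(n,m.sum(),'argmin',round(qs[i],3),'parab',round(-pf[1]/2/pf[0],4))
E
python3 -c "
from h import *
dial(0,0);dial(2,0) if 0 else None;dial(3,-.95,[4])"
```

```text
top 328 argmin -0.005 parab -0.0055
side 817 argmin 0.0 parab 0.0011
top 245 argmin -0.93 parab -0.9277
side 661 argmin -0.94 parab -0.9435
```

Emit:
play_rows(steps="-0.0297 -0.0003 0 0.0056; -0.0297 -0.0003 0 0.0056; -0.0297 -0.0003 0 0.0056; -0.0297 -0.0003 0 0.0056; -0.0297 -0.0003 0 0.0056; -0.015 0 0 0.0028; 0 0 0 0; 0 0 0 0; 0 0 0 0")

```text
time_s: 8.52
tool_pos: [425.1, 0.7, 57.6]
tool_rot: [[0.199, -0.98, -0.001], [-0.98, -0.199, 0.0], [-0.0, 0.001, -1.0]]
force: [-0.1, -1.9, -0.0]
grip_width: 0.6
grasp_force: 0.6
```

```bash
cat >> h.py <<'E'
def snap(k):
    for n in('top','side'):
        a,d=env.snapshot(n);np.savez(f'{n}{k}.npz',p=a,d=d)
E
python3 -c "
from h import *
pol();snap(4);dial(4,-1.0,[4])"
```

```text
t 8.52 local [-80.3 -29.9] z 57.6 xang-TH -1.2228 tilt [-0.001  0.   ] F [-0.1 -1.9 -0. ] w 0.6
finger r 85.71054739927023 ang 200.42077092345681 tool -70.06019703738421 dial -0.9965039410515917
top 219 argmin -1.0 parab -1.0006
side 691 argmin -1.005 parab -1.0118
```

Emit:
play_rows(steps="-0.0297 -0.0003 0 0.0056; -0.0297 -0.0003 0 0.0056; -0.018 0 0 0.0033; 0 0 0 0; 0 0 0 0; 0 0 0 0")

```text
time_s: 9.12
tool_pos: [424.4, 4.8, 57.6]
tool_rot: [[0.154, -0.988, -0.002], [-0.988, -0.154, -0.0], [-0.0, 0.002, -1.0]]
force: [-1.0, -1.9, 0.4]
grip_width: 0.8
grasp_force: 0.3
```

```bash
python3 -c "
from h import *
pol();snap(5);dial(5,-1.047,[4])"
```

```text
t 9.12 local [-81.7 -26. ] z 57.6 xang-TH -1.2678 tilt [-0.002 -0.   ] F [-1.  -1.9  0.4] w 0.8
finger r 85.69811444012933 ang 197.63225297175268 tool -72.64016421621648 dial -1.0452434864474596
top 234 argmin -1.057 parab -1.0541
side 719 argmin -1.057 parab -1.0603
```

Emit:
play_rows(steps="0.06 0 0 0; 0.04 0 -0.1 0; 0 0 -0.5 0; 0 0 -0.6 0; 0 0 -0.6 0; 0 0 -0.4 0; -0.5 0 0 0; -0.7 0 0 0; -0.7 0 0 0; -0.5 0 0 0; 0 0 0 0")

```text
time_s: 10.13
tool_pos: [414.4, 91.2, 141.0]
tool_rot: [[0.164, -0.986, -0.01], [-0.987, -0.164, -0.001], [-0.0, 0.01, -1.0]]
force: [0.1, 1.2, -0.4]
grip_width: 0.5
grasp_force: 0.0
```

Emit:
play_rows(steps="0 0 0 -0.039; 0 0 0 -0.039; 0 0 0 -0.039; 0 0 0 -0.039; 0 0 0 -0.039; 0 0 0 -0.039; 0 0 0 -0.039; 0 0 0 -0.039; 0 0 0 -0.039; 0 0 0 -0.039; 0 0 0 -0.013; 0 0 0 0")

```text
time_s: 11.13
tool_pos: [415.4, 85.4, 142.1]
tool_rot: [[0.989, -0.147, -0.008], [-0.147, -0.989, 0.0], [-0.007, 0.001, -1.0]]
force: [0.0, -0.1, -0.5]
grip_width: 0.3
grasp_force: 0.0
```

Run:
```python
from h import *
rep();snap(6);dial(6,-1.047)
p=[]
for n in('top','side'):
    a=np.load(n+'6.npz')['p'];c=pix(n,np.r_[C+RL@[30,60],70])[0].astype(int)
    p.append(cv2.resize(a[c[1]-60:c[1]+60,c[0]-70:c[0]+60],(400,369),interpolation=cv2.INTER_CUBIC))
cv2.imwrite('pics/a6.png',np.hstack(p)[:,:,::-1])
```

```text
t 11.13 local [-102.4   52.4] z 142.1 xang-TH 0.0004 tilt [-0.008  0.   ] F [ 0.  -0.1 -0.5] w 0.3
top 282 argmin -1.057 parab -1.0587
side 808 argmin -1.057 parab -1.0565
```

View pics/a6.png

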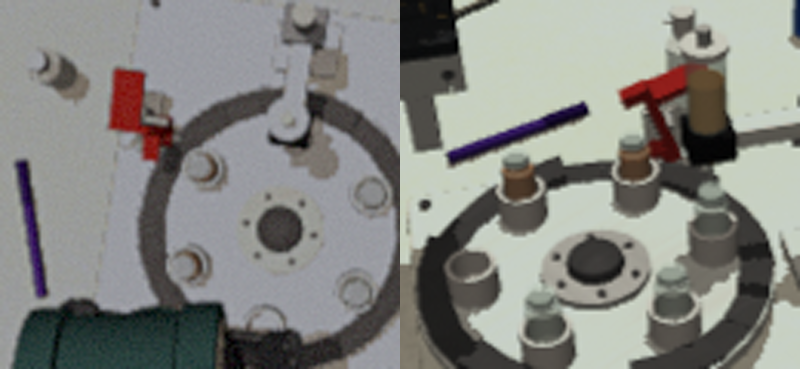

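Emit:
play_rows(steps="0 0 -0.3 0; 0 0 -0.3 0; 0.75 -0.3 0 0; 0.75 -0.3 0 0; 0.75 -0.3 0 0; 0.75 -0.3 0 0; 0.75 -0.3 0 0; 0.75 -0.3 0 0; 0.75 -0.3 0 0; 0 0 0 0; 0 0 0 0")

```text
time_s: 12.15
tool_pos: [689.2, 149.8, 168.3]
tool_rot: [[0.989, -0.15, -0.009], [-0.15, -0.989, -0.003], [-0.008, 0.004, -1.0]]
force: [0.5, -0.6, 0.3]
grip_width: 0.8
grasp_force: 0.0
```

Run:
```python
from h import *
rep()
for k in(6,):
  for n in('top','side'):
    f=np.load(f'{n}{k}.npz');X=cloud(n,f['d']);l=(X[...,:2]-C)@RL;h=cv2.cvtColor(f['p'],cv2.COLOR_RGB2HSV)
    m=((h[...,0]<6)|(h[...,0]>174))&(h[...,1]>170)&(h[...,2]>60)&(l[...,1]>133)&(l[...,1]<175)&(l[...,0]>20)&(l[...,0]<150)&(X[...,2]>80)
    print(n,m.sum(),np.percentile(l[m],[2,50,98],axis=0).round(1).tolist(),np.percentile(X[m][:,2],[2,50,98]).round(1))
```

```text
t 12.15 local [158.9 156.5] z 168.3 xang-TH -0.0029 tilt [-0.009 -0.003] F [ 0.5 -0.6  0.3] w 0.8
top 170 [[68.2, 136.2], [92.2, 148.1], [115.7, 159.9]] [ 89.8  98.7 108.3]
side 81 [[72.0, 133.6], [85.8, 146.2], [98.9, 160.0]] [ 90.4  95.7 101.7]
```

Emit:
play_rows(steps="-0.2 0.13 0.2 0; 0 0 0.5 0; 0 0 0.5 0; 0 0 0.3 0; 0 0 0 0; -0.1 0 0 0; -0.1 0 0 0; -0.1 0 0 0; -0.1 0 0 0; -0.1 0 0 0; -0.1 0 0 0")

```text
time_s: 13.07
tool_pos: [646.8, 150.1, 95.5]
tool_rot: [[0.989, -0.148, -0.007], [-0.148, -0.989, -0.0], [-0.007, 0.001, -1.0]]
force: [0.6, -0.1, 1.0]
grip_width: 0.4
grasp_force: 0.1
```

```bash
python3 -c "
from h import *
rep()"
```

```text
t 13.07 local [116.9 150.6] z 95.5 xang-TH -0.001 tilt [-0.007 -0.   ] F [ 0.6 -0.1  1. ] w 0.4
```

Emit:
play_rows(steps="-0.1 0 0 0; -0.1 0 0 0; -0.1 0 0 0; -0.1 0 0 0; -0.1 0 0 0; 0 0 0 0; 0 0 0 0; 0 0 0 0; 0 0 0 0")

```text
time_s: 13.82
tool_pos: [622.7, 153.5, 95.2]
tool_rot: [[0.989, -0.149, -0.008], [-0.149, -0.989, -0.001], [-0.008, 0.002, -1.0]]
force: [-0.3, -0.1, -0.8]
grip_width: 0.2
grasp_force: 0.0
```

Run:
```python
from h import *
rep();snap(7);dial(7,-1.047)
p=[]
for n in('top','side'):
    a=np.load(n+'7.npz')['p'];c=pix(n,np.r_[C+RL@[30,70],70])[0].astype(int)
    p.append(cv2.resize(a[c[1]-60:c[1]+60,c[0]-65:c[0]+65],(400,369),interpolation=cv2.INTER_CUBIC))
cv2.imwrite('pics/a7.png',np.hstack(p)[:,:,::-1])
```

```text
t 13.82 local [ 92.5 150.3] z 95.2 xang-TH -0.0012 tilt [-0.008 -0.001] F [-0.3 -0.1 -0.8] w 0.2
top 316 argmin -1.057 parab -1.058
side 819 argmin -1.052 parab -1.0541
```

View pics/a7.png

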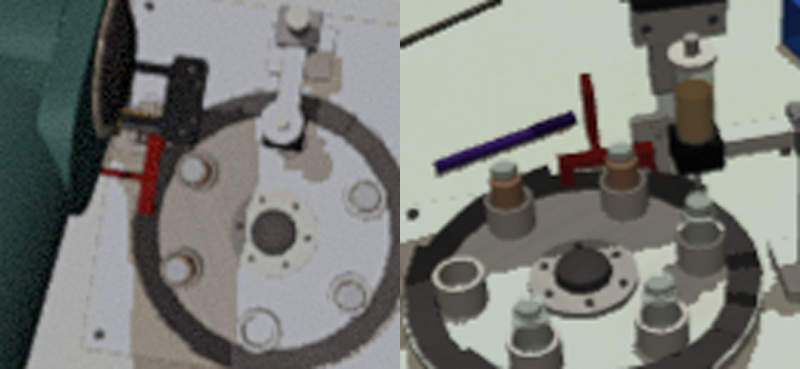

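Run:
```python
from h import *
for k in(0,7):
  for n in('top','side'):
    f=np.load(f'{n}{k}.npz');X=cloud(n,f['d']);l=(X[...,:2]-C)@RL;h=cv2.cvtColor(f['p'],cv2.COLOR_RGB2HSV)
    r=((h[...,0]<8)|(h[...,0]>172))&(h[...,1]>150)&(h[...,2]>40)
    m=r&(abs(l[...,1]-118)<7)&(X[...,2]>58)
    for a,b in((-5,20),(20,45),(45,75)):
        q=m&(l[...,0]>a)&(l[...,0]<b);print(k,n,(a,b),q.sum(),'z',np.median(X[q][:,2]).round(1) if q.any() else '',end=' | ')
    t=r&(l[...,1]>136)&(X[...,2]>100)&(l[...,1]<170)&(abs(l[...,0]-40)<60)
    print('\n tab top',t.sum(),np.median(l[t],0).round(1) if t.any() else '','minx',l[m][:,0].min().round(1))
    ys,xs=np.nonzero(r&(np.hypot(*(l-[34,130]).transpose(2,0,1))<60));print(' redpix',xs.min(),xs.max(),ys.min(),ys.max(),xs.mean().round(2),ys.mean().round(2))
```

```text
0 top (-5, 20) 30 z 67.3 | 0 top (20, 45) 39 z 67.0 | 0 top (45, 75) 50 z 66.6 | 
 tab top 16 [ 31.1 147.7] minx 1.6
 redpix 197 220 186 213 213.93 199.34
0 side (-5, 20) 29 z 66.1 | 0 side (20, 45) 27 z 66.5 | 0 side (45, 75) 22 z 66.2 | 
 tab top 18 [ 32.7 144.8] minx 2.8
 redpix 203 233 141 177 214.64 163.42
7 top (-5, 20) 30 z 66.7 | 7 top (20, 45) 40 z 67.7 | 7 top (45, 75) 39 z 67.2 | 
 tab top 9 [ 30.8 145.8] minx 1.6
 redpix 200 220 188 213 214.23 200.18
7 side (-5, 20) 25 z 66.1 | 7 side (20, 45) 32 z 66.4 | 7 side (45, 75) 18 z 66.4 | 
 tab top 15 [ 33.5 146.5] minx 2.8
 redpix 203 233 141 177 214.68 163.75
```

Emit:
play_rows(steps="0.1 0 -0.2 0; 0 0 -0.6 0; 0 0 -0.6 0; 0 0 -0.4 0; 0 0 0 0; 0 0 0 0; 0 0 0 0; 0 0 0 0; 0 0 0 0; 0 0 0 0")

```text
time_s: 14.75
tool_pos: [627.9, 152.8, 184.5]
tool_rot: [[0.989, -0.149, -0.009], [-0.149, -0.989, -0.001], [-0.009, 0.003, -1.0]]
force: [0.6, 0.9, 0.5]
grip_width: 0.7
grasp_force: 0.0
```

Run:
```python
from h import *
rep();snap(8);dial(8,-1.047)
print(env.job_done())
```

```text
t 14.75 local [ 97.8 150.5] z 184.5 xang-TH -0.0012 tilt [-0.009 -0.001] F [0.6 0.9 0.5] w 0.7
top 318 argmin -1.057 parab -1.0588
side 827 argmin -1.057 parab -1.0552
the job is handed in; nothing more can be done
None
```

The job is handed in: I threw the pawl onto its back stop, pushed the dial back one place (about -1.055 rad by camera, target -1.047), and flipped the pawl back so it reads fully seated; the robot ended clear of everything at about 15 s, with the result not reported back to me.

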